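# Index the large flange to its pointer

### The arm

A 6-joint arm with a two-finger parallel gripper is mounted at the origin on a cart in front of the work surface, level with it; the furniture and walls round the work are solid. World frame = base frame: x ahead of the robot, y to its left, z up, the work surface at z = 0. Lengths are in m, angles in rad, forces in N, time in s.
With the tool pointing down it reaches from about 0.375 to 0.975 m from the base axis. Payload 3.8 kg.
Tool frame: the origin (TCP) lies midway between the tips of the shut fingers; the grasp point (between the pads) lies grip_point_offset behind it (grip_point_offset is the distance from the TCP to the grasp point, in m); z points along the fingers, y is the line along which they close (so a half turn about z gives the same grasp; the last joint's range is limited). The gripper opens to 88 mm and grips with 3 to 60 N. Pads are 18 mm wide; open, the fingers measure 123 mm over their backs; the gripper's body (75 mm by 187 mm) begins 45 mm behind the grasp point.
Start: joints at [-1.335, 0.264, 1.604, -0, 1.274, -0.037], TCP at [0.182, -0.65, 0.239] pointing down, gripper open.
Joint ranges: [-2.63, 2.63], [-0.94, 2.18], [0.31, 2.57], [-1.31, 4.45], [0, 2.66], [-2.55, 2.55]. Speed limits (rad/s): [2.57, 2.57, 3.14, 3.14, 3.14, 3.14].

### API

Orientations are given as a rotation vector (axis times angle).
In Python, from bench import * gives the robot as it stands. The module is installed in compiled form; this text tells all that it offers.
- The arm moves only by the tool play_rows, never from a script. Its argument "commands" is a list that holds one entry, the list of rows, each a list of 7 numbers: the shift along the tool's x, y, z in cm, then the turn, a rotation vector about the tool's x, y, z in rad, then the closure, from -1 (fully open) to 1 (shut). In form: [[[x, y, z, ax, ay, az, hand], ...]]. A call has 1 to 12 rows; each row is the pose to reach, as a shift and turn from the pose commanded when the call began, along the tool's axes at that moment; what a row does not reach only later rows make up. A row lasts 1/8 s, in which the tool goes at most 62.5 mm and 10.7 degrees, less where a joint would pass 70% of its speed; a pose out of reach is approached as far as the arm can. A call with a gripper value outside its range is refused whole. The fingers move at their own pace and stop on an object; "grip_force" is the grip in N (left out, the last holds). Time passes only in rows, so rows that repeat a pose let the fingers close. It gives the time, the measured TCP pose, the force, the opening and the grip force at its end, in the units of the state.
- get_state(): the state, without advancing time (a new reading comes with each control period).
- camera(name): name is "side" or "top" or "wrist"; returns a dict with "color" (420x560x3 uint8, blue, green, red), "vertical_fov" (degrees; the focal length in pixels is half the picture's height over the tangent of half this angle, whatever the lens; pixels are square), "cx", "cy" (the principal point, pixels), "pose" (4x4, takes a point from camera to world coordinates). Camera axes: x right, y down, z forward; pixel columns grow to the right and rows downward; lengths in m; the calibration is good to about 2 mm. The wrist camera is an equidistant fisheye: a pixel r from the principal point sees the ray r / f radians off the axis. A picture is of the moment at which its call begins. There is no depth.
- close_job(): hands the job in; it is judged then, once.
The state is a dict: "time_s": time; "qpos": joint angles; "qd": joint speeds; "effort": joint torques, N m; "ee_pos": TCP position; "eef_rot": TCP orientation; "ft_force": force on the tool from outside, world axes, zero at the start; "moment": the same for the moment, N m; "opening": opening from 0.0 (shut) to 1.0 (fully open); "finger_force": force on a finger pad.
Only numpy, scipy, OpenCV 4.12 (cv2) and the standard library are available. Lean on these libraries where they do the work, as an engineer would, in place of code of your own. Each camera call takes 0.05 s, during which the arm holds its last target. There are 200 camera calls.

### The job

Two three-lugged flanges sit on turning stands on the bench. Push the lugs of the larger flange round until the notch in its rim squarely faces the pointer of its own stand, then leave it there; leave the smaller flange as it is.

Things in the scene. Friction and masses are not known exactly. Their poses are not given: they have to be found in the camera images.
- large (a joint): turn of the larger flange, rad: 0 when its notch points at its stand's pointer, growing counter-clockwise from above; starts between 0.5 and 1.5, so turn it clockwise. No stop at 0 (range -2.6 to 2.6); stiff bearing (about 3 N at a lug), stays where left; stand fixed to the bench. Low hub on top: 26 mm radius, to 58 mm above the bench. Under the disc: foot of 58 mm radius, 15 mm high.
- large_centre (a point): centre of its upper face, on the vertical axis, turning with it: -x axis to the notch. Bare metal disc 116 mm across, 14 thick, upper face 48 mm above the bench; one rim notch 28 mm wide, 20 deep. Three upright lugs on the rim, 60 deg to either side of the notch and opposite it: 18 mm wide along the rim, 51 to 78 mm from the axis, 34 to 68 mm above the bench.
- large_pointer (a point): tip of the larger stand's fixed pointer, a small cone aimed at the axis, 82 mm from it and 43 mm above the bench; its post, 18 mm wide and 52 mm high, stands 100 to 114 mm from the axis, on the robot's side of the stand (within 40 deg).
- small_notch (a point): rim end of the notch in the smaller flange, 40 mm from that flange's axis, 48 mm above the bench, its -x axis pointing away from that axis. Same shape and heights on its own stand, but an 80 mm disc with lugs reaching 60 mm from the axis. Leave it as it is.

How it is judged:
At the end, for the whole second after the job is handed in: The larger flange is at rest with its notch within 10 degrees of its stand's pointer, and the smaller flange's notch is within 8 mm of where it began (value of joint large between -0.175 and 0.175 rad and velocity of joint large between -0.05 and 0.05 rad/s and distance of small_notch from where it was at the start of the episode below 0.008 m); the robot touches nothing.
It fails at once if the smaller flange is turned (its notch moves more than 8 mm) (distance of small_notch from where it was at the start of the episode above 0.008 m).
It also fails if it takes over 38 s, if anything falls off the work surface, if the arm or the gripper's body presses on something with over 40 N, if the wrist force passes 120 N, or if a joint passes its speed limit or range.

## Working session

There is one attempt and no reset: what is moved stays moved. The work goes in short steps, Python scripts to look and compute and a tool call to move; the robot and the scene stay as the last step left them, time stands still between calls to the robot, and variables do not carry over. Pictures are saved under pics/ and viewed, at most 10 in all, crops included, and the job is handed in when it is done.

Besides the shell and the picture viewer there is one more tool, called after "Emit:" as name(argument=value, ...), one argument or row to a line, values as JSON. play_rows: Moves the arm, as the interface text tells. Its arguments: {"type":"object","properties":{"commands":{"type":"array"},"grip_force":{"type":"number"}},"required":["commands"]}

```bash
mkdir -p pics; cat > h.py <<'E'
from bench import *
import numpy as np, cv2, pickle
from scipy.spatial.transform import Rotation as R
def snap(n,f):
    c=camera(n); cv2.imwrite(f'pics/{f}.png',c["color"]); pickle.dump(c,open(f'pics/{f}.pkl','wb')); return c
def px2w(c,u,v,z):
    f=210/np.tan(np.radians(c["vertical_fov"])/2); d=np.array([(u-c["cx"])/f,(v-c["cy"])/f,1.])
    P=np.array(c["pose"]); d=P[:3,:3]@d; o=P[:3,3]; return o+d*(z-o[2])/d[2]
def w2px(c,p):
    f=210/np.tan(np.radians(c["vertical_fov"])/2); P=np.array(c["pose"]); q=P[:3,:3].T@(np.array(p)-P[:3,3]); return f*q[0]/q[2]+c["cx"],f*q[1]/q[2]+c["cy"]
E
python3 - <<'E'
from h import *
for n in("top","side"):
    c=snap(n,n+"0"); print(n,c["vertical_fov"],np.round(c["pose"],3).tolist())
s=get_state(); print(s)
E
```

```text
top 53.27291118691143 [[0.001, -0.99, 0.141, 0.34], [-0.999, 0.004, 0.033, -0.17], [-0.033, -0.141, -0.989, 0.917], [0.0, 0.0, 0.0, 1.0]]
side 55.95737967877987 [[-0.933, -0.217, 0.286, 0.209], [-0.36, 0.576, -0.734, 0.569], [-0.005, -0.788, -0.616, 0.675], [0.0, 0.0, 0.0, 1.0]]
{'time_s': 0.1, 'qpos': array([-1.33488217e+00,  2.64667617e-01,  1.60521320e+00,  8.85830659e-06,
        1.27372598e+00, -3.68886322e-02]), 'qd': array([ 5.96700115e-04, -1.93421458e-03, -2.47518964e-03,  3.68220712e-05,
        6.38525477e-04, -2.45771777e-03]), 'effort': array([ 3.94138397e-04, -5.03617501e+01, -3.58070505e+01,  7.31221098e-02,
        2.32816336e-02, -5.40104622e-05]), 'ee_pos': array([ 0.18172502, -0.64941302,  0.23753249]), 'eef_rot': array([-3.11042688e+00, -4.26913377e-01,  3.00892857e-04]), 'ft_force': array([-0.13830318,  0.56223094, -0.90679192]), 'moment': array([0.04670676, 0.00943376, 0.05410411]), 'finger_force': 0.0, 'opening': 1.0022832546525435}
```

View pics/top0.png

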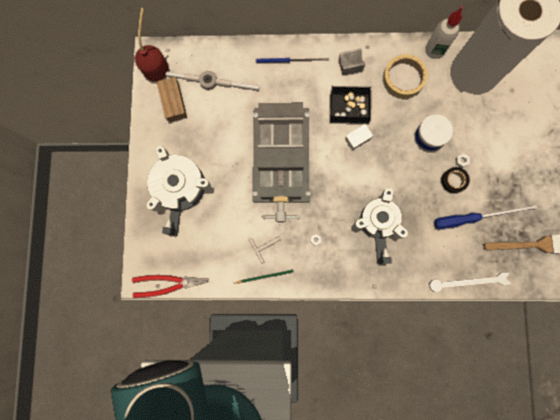

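The large flange is at about (174,181) with its post at (171,222). The small flange is at (382,217). I'll enlarge the large one.

```bash
python3 - <<'E'
from h import *
c=pickle.load(open('pics/top0.pkl','rb'))
a=cv2.resize(c["color"][135:245,125:225],None,fx=5,fy=5,interpolation=cv2.INTER_CUBIC)
cv2.imwrite('pics/crop0.png',a)
s=pickle.load(open('pics/side0.pkl','rb'))
for p in[(174,181,.048),(173,180,.058),(382,217,.048)]: q=px2w(c,*p);print(q,w2px(s,q))
E
```

```text
[0.53216178 0.08824173 0.048     ] (np.float64(223.51320040860674), np.float64(279.57230049796556))
[0.53212119 0.0874909  0.058     ] (np.float64(223.2293855514186), np.float64(276.07141823782143))
[ 0.45307109 -0.35073758  0.048     ] (np.float64(320.2715236422735), np.float64(178.61866162572989))
```

View pics/crop0.png

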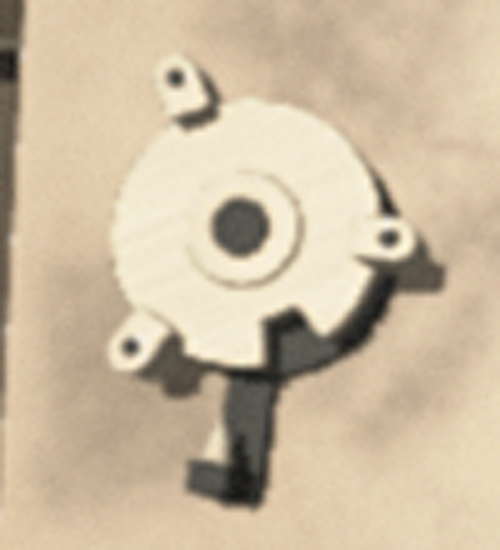

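View pics/side0.png

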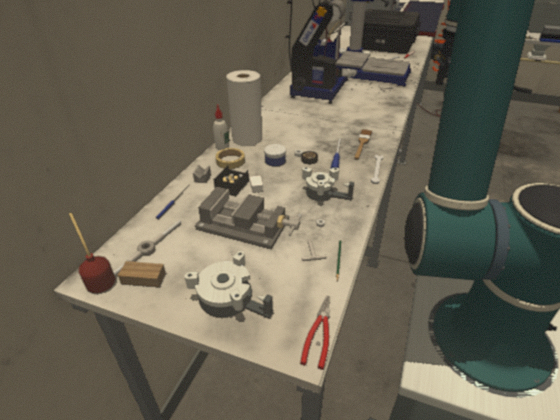

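```bash
python3 - <<'E'
from h import *
c=pickle.load(open('pics/top0.pkl','rb'))
g=lambda u,v,z:px2w(c,125+(u-2)/5,135+(v-2)/5,z)[:2]
L=[g(178,78,.068),g(390,238,.068),g(130,347,.068)]
hub=g(241,226,.058)
print("hub",hub,"lugmean",np.mean(L,0))
C=np.mean(L,0)
for n,p in [("l1",L[0]),("l2",L[1]),("l3",L[2]),("notchin",g(287,315,.048)),("notchrimL",g(262,368,.048)),("cone",g(217,440,.043)),("conetip",g(224,425,.043)),("post",g(208,472,.052)),("post2",g(240,480,.052)),("disc",g(245,232,.048))]:
    d=p-C; print(n,p.round(4),np.hypot(*d).round(4),np.degrees(np.arctan2(d[1],d[0])).round(1))
s=pickle.load(open('pics/side0.pkl','rb'))
cv2.imwrite('pics/crop1.png',cv2.resize(s["color"][240:330,170:290],None,fx=6,fy=6,interpolation=cv2.INTER_CUBIC))
E
```

```text
hub [0.53255607 0.08793426] lugmean [0.53282982 0.08861651]
l1 [0.5944 0.1143] 0.0667 22.6
l2 [0.5248 0.0221] 0.067 -96.9
l3 [0.4793 0.1295] 0.0674 142.6
notchin [0.496  0.0697] 0.0414 -152.8
notchrimL [0.4733 0.0796] 0.0602 -171.4
cone [0.4432 0.0992] 0.0902 173.3
conetip [0.4496 0.0965] 0.0836 174.6
post [0.4287 0.0997] 0.1048 173.9
post2 [0.4253 0.086 ] 0.1076 -178.6
disc [0.5322 0.0891] 0.0008 143.6
```

View pics/crop1.png

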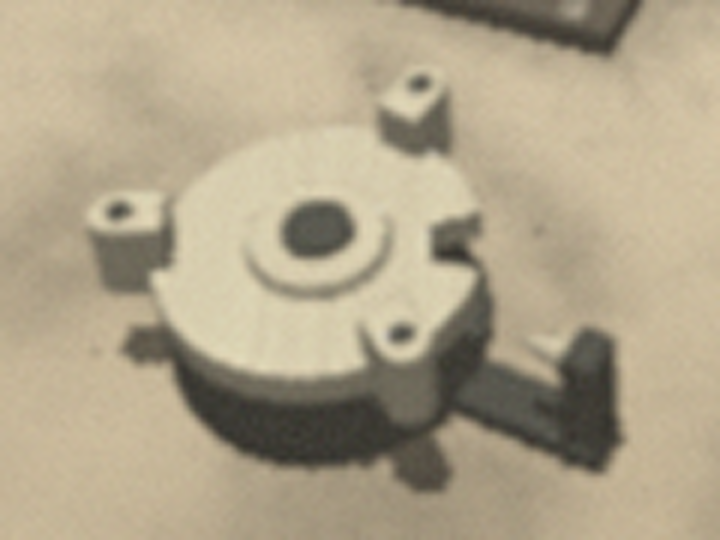

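Side crop: the cone tip is at (530,340), on top of the post, and the notch is at (455,235). In the top view the lugs give the flange centre (0.533, 0.0885), with the notch at 202.7° and the pointer at about 174°, so it needs about -29°. I'll pull the lug at -97° toward the robot with the fingers shut.

```bash
cat >> h.py <<'E'
C0=np.array([.5328,.0886])
def rel(p,phi,s=None):
    s=s or get_state(); T=R.from_rotvec(s["eef_rot"]); a=np.radians(phi)
    y=np.array([np.cos(a),np.sin(a),0]); z=np.array([0,0,-1.]); x=np.cross(y,z)
    G=R.from_matrix(np.c_[x,y,z])
    return np.r_[T.inv().apply(np.array(p)-s["ee_pos"])*100,(T.inv()*G).as_rotvec()].round(3)
def fp(phi,z,r=.067): a=np.radians(phi); return [*(C0+r*np.array([np.cos(a),np.sin(a)])),z]
E
python3 - <<'E'
from h import *
print(rel(fp(-68,.2),-68))
s=pickle.load(open('pics/side0.pkl','rb'))
q=px2w(s,257.9,296.25,.043)[:2];d=q-C0;print(q,np.hypot(*d),np.degrees(np.arctan2(d[1],d[0])))
E
```

```text
[ 5.4436e+01 -5.4947e+01  3.8680e+00 -2.0000e-03 -0.0000e+00 -1.1100e-01]
[0.4483894 0.0995408] 0.08511668446700124 172.61483160792784
```

Emit:
play_rows(
  commands=[
    [[5, -5, 0.5, 0, 0, -0.11, 1], [10, -10, 1, 0, 0, -0.11, 1], [15, -15, 1.5, 0, 0, -0.11, 1], [20, -20, 2, 0, 0, -0.11, 1], [25, -25, 2, 0, 0, -0.11, 1], [30, -30, 2, 0, 0, -0.11, 1], [35, -35, 3, 0, 0, -0.11, 1], [40, -40, 3, 0, 0, -0.11, 1], [45, -45, 3.5, 0, 0, -0.11, 1], [50, -50, 3.9, 0, 0, -0.11, 1], [54.4, -54.9, 3.9, 0, 0, -0.11, 1], [54.4, -54.9, 3.9, 0, 0, -0.11, 1]],
  ],
)

```text
time_s: 1.6
ee_pos: [0.5469, 0.006, 0.2001]
eef_rot: [3.084, 0.598, -0.0]
ft_force: [1.0, -0.7, -0.2]
opening: 0.002
finger_force: 0.0
```

```bash
python3 - <<'E'
from h import *
s=get_state(); print(s["ee_pos"],s["opening"],s["qpos"],s["ft_force"]); print(rel(fp(-68,.054),-68))
E
```

```text
[0.54691527 0.00597884 0.20010122] 0.0021834340097646224 [-3.44716074e-02  5.06421566e-02  1.92205573e+00 -2.40729026e-04
  1.16910135e+00  1.15330533e+00] [ 0.9719033  -0.66208919 -0.23930653]
[ 1.7890e+00 -1.4930e+00  1.4609e+01  0.0000e+00  0.0000e+00 -1.0000e-03]
```

Emit:
play_rows(
  commands=[
    [[0, 0, 4, 0, 0, 0, 1], [0, 0, 4, 0, 0, 0, 1], [0, 0, 4, 0, 0, 0, 1]],
  ],
)

```text
time_s: 1.98
ee_pos: [0.5463, 0.0035, 0.1608]
eef_rot: [-3.084, -0.597, 0.001]
ft_force: [0.3, -0.1, 0.0]
opening: 0.006
finger_force: 0.0
```

```bash
python3 - <<'E'
from h import *
s=get_state(); print(s["ee_pos"],s["qd"].round(3)); print(rel(fp(-68,.054),-68))
E
```

```text
[0.5462801  0.00351776 0.16078753] [-0.013 -0.018 -0.022 -0.    -0.008  0.001]
[ 1.9400e+00 -1.6960e+00  1.0678e+01 -0.0000e+00  1.0000e-03 -2.0000e-03]
```

Emit:
play_rows(
  commands=[
    [[1.9, -1.7, 2, 0, 0, 0, 1], [1.9, -1.7, 4, 0, 0, 0, 1], [1.9, -1.7, 6, 0, 0, 0, 1], [1.9, -1.7, 8, 0, 0, 0, 1], [1.9, -1.7, 9.5, 0, 0, 0, 1], [1.9, -1.7, 10.7, 0, 0, 0, 1], [1.9, -1.7, 10.7, 0, 0, 0, 1], [1.9, -1.7, 10.7, 0, 0, 0, 1]],
  ],
)

```text
time_s: 2.98
ee_pos: [0.5584, 0.0267, 0.0541]
eef_rot: [3.084, 0.597, 0.002]
ft_force: [0.4, -0.5, -0.9]
opening: 0.007
finger_force: 0.0
```

```bash
python3 - <<'E'
from h import *
s=get_state(); print(s["ee_pos"],s["ft_force"])
c=snap("top","top1")
cv2.imwrite('pics/c2.png',cv2.resize(c["color"][115:245,125:265],None,fx=4,fy=4,interpolation=cv2.INTER_CUBIC))
for p in range(-71,-114,-4): print(p,rel(fp(p,.054),p,s).tolist())
E
```

```text
[0.55835826 0.02674634 0.05409942] [ 0.36445126 -0.50088505 -0.88568104]
-71 [-0.403, -0.001, 0.01, 0.0, -0.001, 0.051]
-75 [-0.869, -0.041, 0.009, 0.0, -0.001, 0.121]
-79 [-1.331, -0.114, 0.009, 0.0, -0.001, 0.191]
-83 [-1.787, -0.218, 0.008, 0.0, -0.001, 0.26]
-87 [-2.234, -0.354, 0.008, 0.0, -0.001, 0.33]
-91 [-2.671, -0.521, 0.007, 0.0, -0.001, 0.4]
-95 [-3.095, -0.719, 0.007, 0.0, -0.001, 0.47]
-99 [-3.505, -0.945, 0.006, 0.0, -0.001, 0.54]
-103 [-3.897, -1.199, 0.006, 0.0, -0.001, 0.61]
-107 [-4.271, -1.48, 0.005, 0.0, -0.001, 0.679]
-111 [-4.624, -1.786, 0.005, -0.0, -0.001, 0.749]
```

View pics/c2.png

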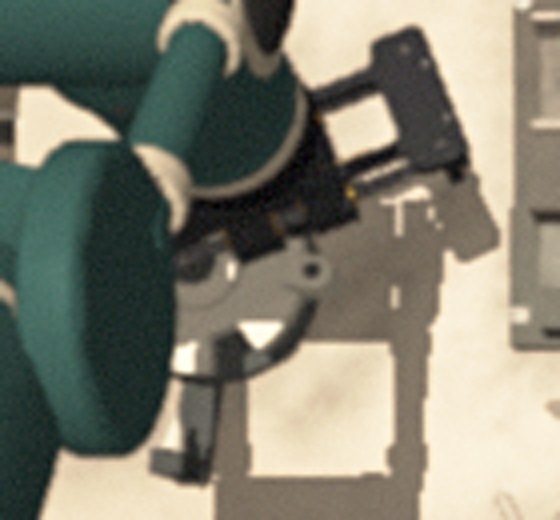

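The gripper is down beyond the lug (seen at (310,268)), clear of the vise at the right. I'll sweep along the arc.

Emit:
play_rows(
  commands=[
    [[-0.4, 0, 0, 0, 0, 0.05, 1], [-0.87, -0.04, 0, 0, 0, 0.12, 1], [-1.33, -0.11, 0, 0, 0, 0.19, 1], [-1.79, -0.22, 0, 0, 0, 0.26, 1], [-2.23, -0.35, 0, 0, 0, 0.33, 1], [-2.67, -0.52, 0, 0, 0, 0.4, 1], [-3.1, -0.72, 0, 0, 0, 0.47, 1], [-3.5, -0.95, 0, 0, 0, 0.54, 1], [-3.9, -1.2, 0, 0, 0, 0.61, 1], [-4.27, -1.48, 0, 0, 0, 0.68, 1], [-4.27, -1.48, 0, 0, 0, 0.68, 1], [-4.27, -1.48, 0, 0, 0, 0.68, 1]],
  ],
)

```text
time_s: 4.53
ee_pos: [0.5142, 0.0244, 0.0544]
eef_rot: [-3.107, 0.463, -0.005]
ft_force: [4.1, -2.5, 0.2]
opening: 0.003
finger_force: 2.0
```

```bash
python3 - <<'E'
from h import *
s=get_state(); print(s["ee_pos"],s["ft_force"]); d=s["ee_pos"][:2]-C0; print(np.hypot(*d),np.degrees(np.arctan2(d[1],d[0])))
c=snap("side","side1"); snap("top","top2")
a=cv2.resize(c["color"][240:330,170:290],None,fx=6,fy=6,interpolation=cv2.INTER_CUBIC);cv2.imwrite('pics/c3.png',a)
print(rel(fp(-112,.054),-112,s).tolist())
E
```

```text
[0.51419642 0.02440699 0.05441905] [ 4.12447804 -2.4713826   0.22923567]
0.06683439177010951 -106.1619539255765
[-0.682, -0.009, 0.04, -0.001, -0.003, 0.088]
```

View pics/c3.png

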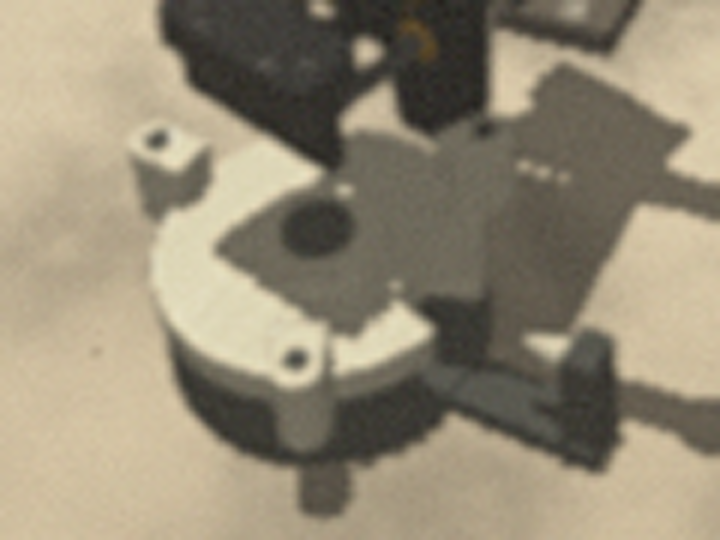

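The flange has turned. Lug holes are at (160,138), (297,357) and (486,128), and the cone tip is still at (528,342).

```bash
python3 - <<'E'
from h import *
c=pickle.load(open('pics/side0.pkl','rb'))
g=lambda u,v,z:px2w(c,170+(u-2.5)/6,240+(v-2.5)/6,z)[:2]
for P in([(119,211),(400,334),(420,83)],[(160,138),(297,357),(486,128)]):
    L=[g(*p,.068) for p in P];C=np.mean(L,0);print(C)
    a=lambda p:np.degrees(np.arctan2(*(p-C)[::-1]))
    print([round(a(p),1) for p in L],[np.hypot(*(p-C)).round(4) for p in L],"ptr",a(g(529,341,.043)))
E
```

```text
[0.53266002 0.09044382]
[np.float64(23.3), np.float64(142.8), np.float64(-96.9)] [np.float64(0.0667), np.float64(0.0668), np.float64(0.0673)] ptr 173.49426084038768
[0.53256998 0.08951793]
[np.float64(-6.9), np.float64(113.0), np.float64(-126.7)] [np.float64(0.0667), np.float64(0.067), np.float64(0.0669)] ptr 172.8652567233592
```

The notch is now at 173.1° and the pointer at about 173.5°, so it is aligned. I'll back off, then lift.

Emit:
play_rows(
  commands=[
    [[0.5, 0, 0, 0, 0, 0, 1], [1, 0, 0, 0, 0, 0, 1], [1.5, 0, 0, 0, 0, 0, 1], [1.5, 0, -2, 0, 0, 0, 1], [1.5, 0, -6, 0, 0, 0, 1], [1.5, 0, -10, 0, 0, 0, 1], [1.5, -5, -14, 0, 0, 0, 1], [1.5, -10, -16, 0, 0, 0, 1], [1.5, 0, -16, 0, 0, 0, 1], [1.5, 5, -16, 0, 0, 0, 1], [1.5, 10, -16, 0, 0, 0, 1], [1.5, 10, -16, 0, 0, 0, 1]],
  ],
)

```text
time_s: 6.12
ee_pos: [0.4965, -0.0779, 0.2132]
eef_rot: [3.106, -0.471, -0.002]
ft_force: [0.3, 0.9, -0.6]
opening: 0.003
finger_force: 0.0
```

```bash
python3 - <<'E'
from h import *
s=get_state(); print(s["ee_pos"],s["ft_force"])
c=snap("top","top3")
a=cv2.resize(c["color"][135:245,125:225],None,fx=5,fy=5,interpolation=cv2.INTER_CUBIC)
d=snap("side","side3")
b=cv2.resize(d["color"][240:330,170:230+60],(540,405),interpolation=cv2.INTER_CUBIC)
b=cv2.copyMakeBorder(b[:,140:440],0,145,0,0,cv2.BORDER_CONSTANT)
cv2.imwrite('pics/c4.png',np.hstack([a,b]))
E
```

```text
[ 0.49648894 -0.07789907  0.21323213] [ 0.25093946  0.86284996 -0.5803156 ]
```

View pics/c4.png

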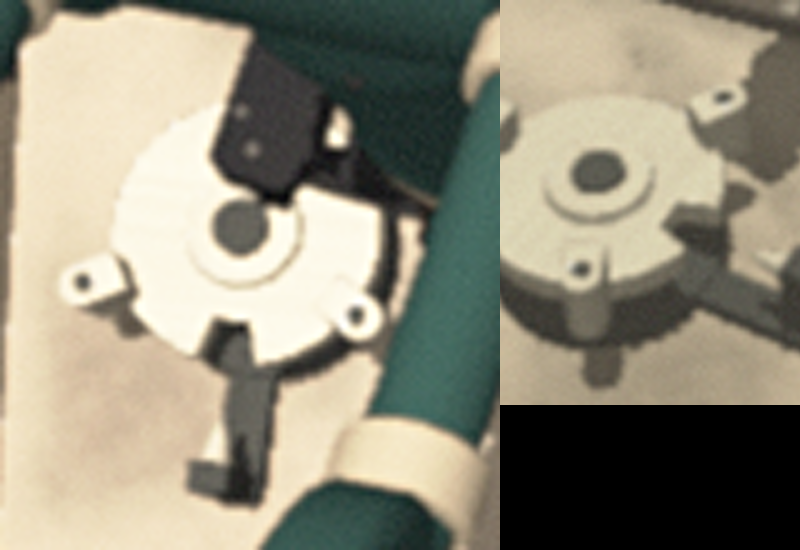

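The notch at (230,345) lies in line with the hub and the cone tip at (222,428), and the gripper is well clear above.

```bash
python3 -c "
from bench import *
print(close_job())"
```

```text
the job is handed in; nothing more can be done
None
```

The larger flange was turned about 30° clockwise, so its notch lines up with its pointer to about 1° by my camera measurements. The smaller flange was not touched, the arm was left clear, and the job was handed in at about 6 s of the 38 s limit; no verdict was returned.

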